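# Refill the empty picking bin under the low shelf from the hand scoop

## Task

Pick up the hand scoop by its handle without spilling, reach in under the low shelf, rest its lip lightly on the front edge of the empty picking bin and, with the lip still resting there as you begin to tip, pour all five flare nuts out into that bin, without dropping any on the bench and without knocking the shelf. Then put the empty scoop back on the bench, right way up, and leave everything else where it is.

Things in the scene. Friction and masses are not known exactly. Their poses are not given: they have to be found in the camera images.
- scoop: (All sizes in mm.) Aluminium hand scoop, loose, 0.18 kg, standing on the bench with the five nuts in it, open at the front. Origin: centre of its bowl's rear edge, on the flat underside; x points forward to the lip, y left, z up. Bowl x = 0 to 130, 87 wide, floor 4 thick; side walls 45 high from x = 0 to 60, then sloping down to 14 at the lip; rear wall 51 high.
- scoop_grip (a point): Middle of the scoop's handle: x = -100, z = 50 in the scoop's frame, same axes. The handle is a straight bar along x from x = -19 to -164, with flat upright sides 22 apart (y), 20 high.
- scoop_lip (a point): Middle of the scoop's front lip, on the underside, x = 130 in the scoop's frame. The lip is open: the nuts slide out once the nose points down by 32 to 40 degrees (friction varies), a stray one perhaps a little later, and stay in below 20.
- nut1: One of the five brass flare nuts in the scoop: hexagon 24 across flats, 13 high, with a round shoulder 19 across on top, 22 tall in all, about 35 g, loose. Origin at its centre.
- nut2: One of the five brass flare nuts in the scoop: hexagon 24 across flats, 13 high, with a round shoulder 19 across on top, 22 tall in all, about 35 g, loose. Origin at its centre.
- nut3: One of the five brass flare nuts in the scoop: hexagon 24 across flats, 13 high, with a round shoulder 19 across on top, 22 tall in all, about 35 g, loose. Origin at its centre.
- nut4: One of the five brass flare nuts in the scoop: hexagon 24 across flats, 13 high, with a round shoulder 19 across on top, 22 tall in all, about 35 g, loose. Origin at its centre.
- nut5: One of the five brass flare nuts in the scoop: hexagon 24 across flats, 13 high, with a round shoulder 19 across on top, 22 tall in all, about 35 g, loose. Origin at its centre.
- bin: The empty open-fronted grey picking bin, fixed: the widest of the three under the shelf, 130 wide, 170 deep, 100 high, walls 4, inner floor at z = 4. Origin: centre of its underside, on the bench; x points to its rear, away from the robot. It stands at any of three places 135 apart; the other two bins (100 wide) hold copper elbows and steel sleeves.
- bin_rim (a point): Middle of the top edge of the empty bin's low front wall: x = -82.5, z = 55 in the bin's frame, same axes; the wall is 5 thick. The side walls, 122 apart inside, rise from 55 at the front to 100 at x = -20.
- shelf: Low fixed shelf of 28 pipe and rods over the bins, 480 wide (y), 259 deep (x, to the rear). Its height varies. Origin: middle of its front edge at underside height (front pipe's axis: x = 14, z = 14). The bins' fronts are 30 to 40 behind this edge. A wire fence along its front (x = 12 to 20) rises to z = 135; cartons stand from x = 135, up to z = 128. Posts: x = 76 and more, y = -225 and 225.
- table: The wooden bench top; its upper face is at height 0.
- wrench: Steel open-end wrench, 190 long, lying loose on the bench in front of the rack: a bystander.
- screwdriver: Screwdriver with a black handle, 200 long, lying loose left of the middle of the bench: a bystander.
- tape: Roll of grey tape, 90 across, 25 high, lying loose in front of the rack: a bystander.
- coupling: Copper coupling, a short pipe 29 across and 36 high, standing loose between the scoop and the rack: a bystander.
- bottle: Yellow leak-test bottle with a black cap, 70 across, 210 high, standing loose at the left: a bystander.
- fluxjar: White jar with a black lid, 64 across, 70 high, standing loose at the right: a bystander.
- oilcan: Aluminium can, 66 across, 120 high, standing loose at the right: a bystander.

How it is judged:
On the way, in this order (a step that is already met when the one before it is completed fails the run):
1. the scoop, already tipping (more than 0.2 rad) but with all five nuts still in it, reaches in over the empty bin and its underside, just behind the lip, rests on the bin's front edge (contact force between scoop and bin above 0.4 N and angle between scoop's own z axis and vertical above 0.2 rad and x of scoop_lip in the frame of bin_rim between 0 and 0.1 m and y of scoop_lip in the frame of bin_rim between -0.062 and 0.062 m and x of nut1 in the frame of scoop between 0 and 0.135 m and y of nut1 in the frame of scoop between -0.045 and 0.045 m and z of nut1 in the frame of scoop between 0 and 0.06 m and x of nut2 in the frame of scoop between 0 and 0.135 m and y of nut2 in the frame of scoop between -0.045 and 0.045 m and z of nut2 in the frame of scoop between 0 and 0.06 m and x of nut3 in the frame of scoop between 0 and 0.135 m and y of nut3 in the frame of scoop between -0.045 and 0.045 m and z of nut3 in the frame of scoop between 0 and 0.06 m and x of nut4 in the frame of scoop between 0 and 0.135 m and y of nut4 in the frame of scoop between -0.045 and 0.045 m and z of nut4 in the frame of scoop between 0 and 0.06 m and x of nut5 in the frame of scoop between 0 and 0.135 m and y of nut5 in the frame of scoop between -0.045 and 0.045 m and z of nut5 in the frame of scoop between 0 and 0.06 m), for 0.15 s.
2. all five nuts are in the empty bin (x of nut1 in the frame of bin between -0.083 and 0.083 m and y of nut1 in the frame of bin between -0.063 and 0.063 m and z of nut1 in the frame of bin between 0 and 0.055 m and x of nut2 in the frame of bin between -0.083 and 0.083 m and y of nut2 in the frame of bin between -0.063 and 0.063 m and z of nut2 in the frame of bin between 0 and 0.055 m and x of nut3 in the frame of bin between -0.083 and 0.083 m and y of nut3 in the frame of bin between -0.063 and 0.063 m and z of nut3 in the frame of bin between 0 and 0.055 m and x of nut4 in the frame of bin between -0.083 and 0.083 m and y of nut4 in the frame of bin between -0.063 and 0.063 m and z of nut4 in the frame of bin between 0 and 0.055 m and x of nut5 in the frame of bin between -0.083 and 0.083 m and y of nut5 in the frame of bin between -0.063 and 0.063 m and z of nut5 in the frame of bin between 0 and 0.055 m), for 0.3 s.
At the end, for the whole second after the job is handed in: All five nuts lie inside the formerly empty bin, their centres below the top of its front wall (55 mm), and the scoop is released and at rest on the bench top, right way up (within 0.1 rad) (all of step 2 and angle between scoop's own z axis and vertical below 0.1 rad and height (world z) of scoop between -0.004 and 0.008 m and linear speed of scoop below 0.02 m/s and contact force between scoop and table above 0.3 N); the robot touches nothing.
It fails at once if a nut is dropped on the bench (contact force between any of nut1, nut2, nut3, nut4, nut5 and table above 0.1 N).
It fails at once if the shelf is knocked (more than 8 N) (contact force between shelf and anything else above 8 N).
It fails at once if the scoop is pressed on the bin with more than 15 N (contact force between scoop and bin above 15 N).
It fails at once if something else on the bench is pushed more than 25 mm out of its place (distance of any of wrench, screwdriver, tape, coupling, bottle, fluxjar, oilcan from where it was at the start of the episode above 0.025 m).
It also fails if it takes over 64 s, if anything falls off the work surface, if the arm or the gripper's body presses on something with over 40 N, if the wrist force passes 120 N, or if a joint passes its speed limit or range.

## Robot

A 6-joint arm with a two-finger parallel gripper is mounted at the origin on the work surface. World frame = base frame: x ahead of the robot, y to its left, z up, the work surface at z = 0. Lengths are in m, angles in rad, forces in N, time in s.
With the tool pointing down it reaches from about 0.3 to 0.775 m from the base axis. Payload 14.6 kg.
Tool frame: the origin (TCP) lies midway between the tips of the shut fingers; the grasp point (between the pads) lies 19 mm behind it (ctrl.grip_depth is the z of the grasp point in the tool frame, in m); z points along the fingers, y is the line along which they close (so a half turn about z gives the same grasp; the last joint's range is limited). The gripper opens to 94 mm and grips with 3 to 60 N. Pads are 16 mm wide; open, the fingers measure 119 mm over their backs; the gripper's body (75 mm by 177 mm) begins 78 mm behind the grasp point.
Start: joints at [1.085, 0.3, 1.521, -0, 1.321, -0.067], TCP at [0.224, 0.502, 0.205] pointing down, gripper open.
Joint ranges: [-3.03, 3.03], [-0.79, 2.21], [0.23, 2.52], [-1.04, 4.18], [0, 3.07], [-2.55, 2.55]. Speed limits (rad/s): [2.22, 2.22, 2.57, 3.14, 3.14, 3.14].

## Interface

Orientations are given as [roll, pitch, yaw] about the fixed x, y, z axes, in that order (R = Rz(yaw) Ry(pitch) Rx(roll)).
In Python, from station import ctrl gives the robot as it stands. The module is installed in compiled form; this text tells all that it offers.
- The arm moves only by the tool carry_out, never from a script. Its argument "commands" is a list of rows, each a list of 3 entries, a list of its own where there are three numbers: the closure, from 0 (fully open) to 1 (shut), then the shift along the tool's x, y, z in mm, then the turn, a rotation vector about the tool's x, y, z in rad. In form: [[gripper, [tx, ty, tz], [wx, wy, wz]], ...]. A call has 1 to 10 rows; each row shifts and turns the commanded pose from where the row before left it, along the tool's axes as they then stand; what a row does not reach is not made up. A row lasts 1/8 s, in which the tool goes at most 62.5 mm and 10.7 degrees, less where a joint would pass 70% of its speed; a pose out of reach is approached as far as the arm can. A call with a gripper value outside its range is refused whole. The fingers move at their own pace and stop on an object; "squeeze" is the grip in N (left out, the last holds). Time passes only in rows, so rows that do not move let the fingers close. It gives the time, the measured TCP pose, the force, the opening and the grip force at its end, in the units of the state.
- ctrl.get_obs(): the state, without advancing time (a new reading comes with each control period).
- ctrl.camera(name): name is "scene" or "top" or "wrist"; returns a dict with "img" (420x560x3 uint8, blue, green, red), "camera_matrix" (3x3 intrinsics, pixels), "k1" (the pictures are not rectified: a ray, as slopes to the right and down, at radius r is drawn at 1 + k1 r^2 times it, then the intrinsics apply), "rvec" (rotation vector, rad) and "tvec" (3), from world to camera coordinates, as OpenCV has them. Camera axes: x right, y down, z forward; pixel columns grow to the right and rows downward; lengths in m; the calibration is good to about 2 mm. A picture is of the moment at which its call begins. There is no depth.
- ctrl.hand_in(): hands the job in; it is judged then, once.
Trained networks look in the newest picture that a camera, given by its name, has taken for a name from the list of things; names that differ only in an ending like _2 or _b are one class to them, and where a whole thing is asked for, a point or a joint stands for the part that bears it (a point fixed in the world has none). Each returns a list of dicts, best first, with "score" (0 to 1); they miss things now and then, are a little off and sometimes report something else, mostly with a low value. They report only what shows in the picture. A call takes as long as a camera call.
- ctrl.outline_of(thing, camera): "region" (420x560 bool, what is visible of it).
- ctrl.place_of(thing, camera): "at" ([x, y, z] in m, in world coordinates, good to about 4 mm: a listed point, or the origin of a listed thing).
The state is a dict: "time_s": time; "qpos": joint angles; "joint_vel": joint speeds; "tau": joint torques, N m; "ee_pos": TCP position; "eef_rot": TCP orientation; "force": force on the tool from outside, world axes, zero at the start; "moment": the same for the moment, N m; "grip_width": finger opening in m; "grip_force": force on a finger pad.
Only numpy, scipy, OpenCV 4.12 (cv2) and the standard library are available. Lean on these libraries where they do the work, as an engineer would, in place of code of your own. Each camera call takes 0.05 s, during which the arm holds its last target. There are 200 camera calls.

## Working session

There is one attempt and no reset: what is moved stays moved. The work goes in short steps, Python scripts to look and compute and a tool call to move; the robot and the scene stay as the last step left them, time stands still between calls to the robot, and variables do not carry over. Pictures are saved under pics/ and viewed, at most 10 in all, crops included, and the job is handed in when it is done.

Besides the shell and the picture viewer there is one more tool, called after "Request:" as a command line: name --argument value ..., lists and objects as JSON in quotes. carry_out: Moves the arm, as the interface text tells. Its arguments: {"type":"object","properties":{"commands":{"type":"array","items":{"type":"array"}},"squeeze":{"type":"number"}},"required":["commands"]}

```bash
mkdir -p pics; cat > h.py <<'E'
import numpy as np, cv2
from station import ctrl
from scipy.spatial.transform import Rotation as R
def cam(n,f=None):
    c=ctrl.camera(n)
    if f: cv2.imwrite('pics/'+f,c['img'])
    return c
def proj(c,P):
    P=np.atleast_2d(P).astype(float); Rm=cv2.Rodrigues(np.array(c['rvec'],float))[0]
    q=P@Rm.T+np.array(c['tvec']).ravel(); s=q[:,:2]/q[:,2:]; r2=(s**2).sum(1,keepdims=True)
    s=s*(1+c['k1']*r2); K=np.array(c['camera_matrix']); return s@K[:2,:2].T+K[:2,2]
def ray(c,uv):
    K=np.array(c['camera_matrix']); s0=(np.atleast_2d(uv)-K[:2,2])/[K[0,0],K[1,1]]; s=s0.copy()
    for _ in range(20): s=s0/(1+c['k1']*(s**2).sum(1,keepdims=True))
    Rm=cv2.Rodrigues(np.array(c['rvec'],float))[0]; d=np.c_[s,np.ones(len(s))]@Rm; o=-Rm.T@np.array(c['tvec']).ravel(); return o,d
def atz(c,uv,z):
    o,d=ray(c,uv); return o+d*((z-o[2])/d[:,2])[:,None]
E
python3 - <<'E'
from h import *
np.set_printoptions(precision=4,suppress=True)
for n in ("top","scene"):
    c=cam(n,n+'1.png'); o,_=ray(c,[[280,210]]); print(n,o,c['k1'])
    for t in "scoop scoop_grip scoop_lip bin bin_rim shelf wrench screwdriver tape coupling bottle fluxjar oilcan nut1".split():
        print(t,[(np.round(d['at'],4).tolist(),round(d['score'],2)) for d in ctrl.place_of(t,n)[:5 if t=='nut1' else 2]])
print({k:np.round(v,3) for k,v in ctrl.get_obs().items()}, ctrl.grip_depth)
E
```

```text
top [ 0.3984 -0.0477  1.3451] -0.07662804884190134
scoop [([0.4942, -0.3144, 0.01], 0.57)]
scoop_grip [([0.3949, -0.288, 0.0494], 0.66)]
scoop_lip [([0.5491, -0.3475, 0.0155], 0.5)]
bin []
bin_rim [([0.6679, 0.0752, 0.0548], 0.98)]
shelf [([0.6338, 0.076, 0.1902], 0.89)]
wrench [([0.4458, 0.0152, -0.0002], 0.84)]
screwdriver [([0.4028, 0.3394, -0.0022], 0.86)]
tape [([0.5142, 0.1556, 0.0043], 0.65)]
coupling [([0.5119, -0.1084, -0.0048], 0.54)]
bottle [([0.5516, 0.4727, 0.0035], 0.88), ([0.3977, -0.0019, 0.0026], 0.57)]
fluxjar [([0.4376, -0.5541, -0.0012], 0.58)]
oilcan [([0.5729, -0.5291, 0.0022], 0.75)]
nut1 [([0.5251, -0.3047, 0.0125], 0.52), ([0.5574, -0.3147, 0.012], 0.51), ([0.5938, -0.3356, 0.0161], 0.51), ([0.5154, -0.3418, 0.0129], 0.41), ([0.5476, -0.3463, 0.0192], 0.41)]
scene [ 0.6186 -0.9514  1.2473] -0.06171395182548238
scoop [([0.6313, 0.0762, 0.1914], 0.67), ([0.4898, -0.313, -0.0012], 0.56)]
scoop_grip [([0.396, -0.287, 0.0511], 0.8)]
scoop_lip [([0.6163, -0.3471, -0.0005], 0.62)]
bin [([0.7516, 0.0769, -0.0011], 0.6), ([0.5742, -0.5259, 0.0005], 0.56)]
bin_rim [([0
[... 363 characters left out ...]
0.87)]
oilcan [([0.5754, -0.5281, 0.0001], 0.93)]
nut1 [([0.527, -0.3049, 0.013], 0.49), ([0.5528, -0.34, 0.0155], 0.48), ([0.5544, -0.3117, 0.0125], 0.48), ([0.5155, -0.3354, 0.0107], 0.39), ([0.5876, -0.3388, 0.0165], 0.38)]
{'time_s': np.float64(1.5), 'qpos': array([ 1.085,  0.3  ,  1.521, -0.   ,  1.321, -0.067]), 'joint_vel': array([-0.001, -0.   ,  0.   ,  0.   ,  0.   ,  0.001]), 'tau': array([ -0.   , -53.166, -35.291,   0.071,   0.021,  -0.   ]), 'ee_pos': array([0.224, 0.502, 0.205]), 'eef_rot': array([-3.142,  0.   ,  2.723]), 'force': array([ 0.882, -0.164, -0.093]), 'moment': array([ 0.027,  0.021, -0.017]), 'grip_force': np.float64(0.0), 'grip_width': np.float64(0.094)} -0.0188
```

View pics/top1.png

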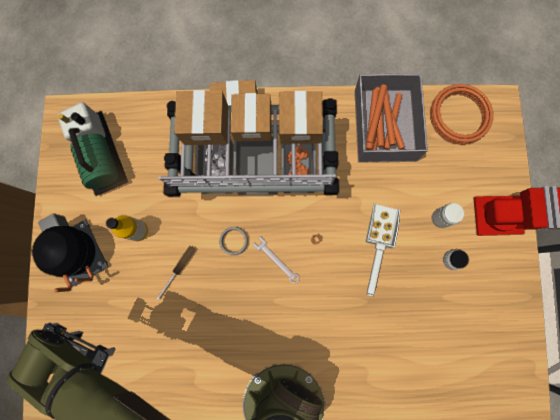

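View pics/scene1.png

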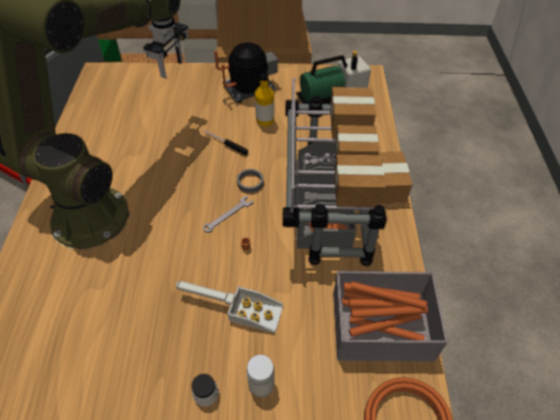

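The top view shows the scoop at about (383,225), with its handle end at (373,293). The empty bin is in the middle at (255,158), behind the fence at row 185. The scene view agrees: the scoop handle is at (205,292) and all five nuts are in the bowl. The networks give a scoop yaw of about -0.263, and the bin is aligned with x.

```bash
cat >> h.py <<'E'
def rot(yaw,lean):  # tool y = right, leaning back by lean
    f=np.array([np.cos(yaw),np.sin(yaw),0]); l=np.array([-np.sin(yaw),np.cos(yaw),0]); Z=np.array([0,0,1.])
    return np.c_[np.cos(lean)*f+np.sin(lean)*Z,-l,np.sin(lean)*f-np.cos(lean)*Z]
def now():
    o=ctrl.get_obs(); return np.array(o['ee_pos']),R.from_euler('xyz',o['eef_rot']).as_matrix()
def gp(G,Rm,g=0.0188): return np.array(G)+g*Rm[:,2]   # TCP for grasp point G
def plan(p,Rm,wps,grip):
    """wps: (pos, R, per-row distance fractions list or n rows); prints rounded rows"""
    for P,Q,n in wps:
        w=np.ones(n) if n<5 else np.minimum(np.minimum(np.arange(1,n+1),np.arange(n,0,-1)),3.)
        s=np.cumsum(w)/w.sum(); p0,R0=p.copy(),Rm.copy(); rv=R.from_matrix(R0.T@Q).as_rotvec(); rows=[]
        for a in s:
            pt=p0+a*(np.array(P)-p0); Rt=R0@R.from_rotvec(rv*a).as_matrix()
            t=np.round(Rm.T@(pt-p)*1000); v=np.round(R.from_matrix(Rm.T@Rt).as_rotvec(),2)
            rows.append([grip,[int(x) for x in t],[float(x)+0. for x in v]])
            p=p+Rm@t/1000; Rm=Rm@R.from_rotvec(v).as_matrix()
        mt=max(np.linalg.norm(r[1]) for r in rows); mr=max(np.linalg.norm(r[2]) for r in rows)
        print('max mm %.0f rad %.3f'%(mt,mr)); print(str(rows).replace(' ',''))
    print('end',p.round(4)); return p,Rm
E
python3 - <<'E'
from h import *
p,Rm=now(); y=-0.263
Q=rot(y,.7); G=[.395,-.2875,.051]
g=gp(G,Q); pre=g-.11*Q[:,2]; print(pre)
plan(p,Rm,[((.42,.13,.26),rot(.9,0.1),10),(pre,Q,10)],0)
E
```

```text
[ 0.33826759 -0.27222557  0.12075361]
max mm 54 rad 0.231
[[0,[-14,-11,-2],[0.0,0.0,0.08]],[0,[-29,-19,-5],[-0.01,0.01,0.15]],[0,[-48,-22,-7],[-0.01,0.01,0.23]],[0,[-51,-11,-9],[-0.01,0.01,0.22]],[0,[-52,1,-8],[-0.02,0.01,0.23]],[0,[-51,13,-9],[-0.01,0.01,0.23]],[0,[-47,24,-10],[-0.01,0.0,0.23]],[0,[-39,34,-9],[-0.01,0.01,0.22]],[0,[-21,28,-6],[-0.01,0.01,0.16]],[0,[-8,16,-3],[0.0,0.0,0.07]]]
max mm 55 rad 0.168
[[0,[-16,8,4],[-0.02,0.02,0.05]],[0,[-31,17,8],[-0.04,0.05,0.09]],[0,[-44,28,12],[-0.05,0.06,0.13]],[0,[-41,34,10],[-0.06,0.07,0.14]],[0,[-36,39,9],[-0.06,0.07,0.13]],[0,[-32,43,10],[-0.06,0.06,0.14]],[0,[-27,46,11],[-0.05,0.07,0.14]],[0,[-20,49,11],[-0.06,0.07,0.13]],[0,[-10,33,9],[-0.04,0.04,0.09]],[0,[-4,17,4],[-0.02,0.02,0.05]]]
end [ 0.3377 -0.2718  0.1209]
```

```bash
python3 - <<'E'
from h import *
p,Rm=now(); y=-0.263
Q=rot(y,.7); G=[.395,-.2875,.051]
g=gp(G,Q); pre=g-.11*Q[:,2]
plan(p,Rm,[((.42,.13,.26),rot(1.3,0.05),10),(pre,Q,13)],0)
E
```

```text
max mm 54 rad 0.180
[[0,[-14,-11,-2],[0.0,0.0,0.06]],[0,[-29,-20,-5],[0.0,0.01,0.12]],[0,[-46,-25,-7],[-0.01,0.0,0.18]],[0,[-50,-15,-8],[0.0,0.01,0.17]],[0,[-52,-8,-8],[-0.01,0.0,0.18]],[0,[-52,3,-8],[0.0,0.01,0.18]],[0,[-51,12,-8],[-0.01,0.0,0.18]],[0,[-49,20,-8],[0.0,0.01,0.17]],[0,[-29,19,-6],[-0.01,0.0,0.12]],[0,[-13,12,-3],[0.0,0.0,0.06]]]
max mm 40 rad 0.160
[[0,[-13,1,4],[-0.02,0.02,0.04]],[0,[-25,2,6],[-0.03,0.03,0.09]],[0,[-38,7,10],[-0.06,0.04,0.14]],[0,[-36,12,8],[-0.05,0.05,0.13]],[0,[-36,16,7],[-0.05,0.04,0.14]],[0,[-33,20,7],[-0.05,0.05,0.13]],[0,[-30,24,6],[-0.06,0.05,0.14]],[0,[-27,28,6],[-0.05,0.04,0.13]],[0,[-24,31,7],[-0.05,0.05,0.14]],[0,[-20,33,7],[-0.05,0.05,0.13]],[0,[-15,36,8],[-0.06,0.04,0.13]],[0,[-7,24,7],[-0.03,0.03,0.09]],[0,[-3,12,3],[-0.02,0.02,0.05]]]
end [ 0.3381 -0.2718  0.1211]
```

Request:
carry_out --commands '[[0,[-14,-11,-2],[0.0,0.0,0.06]],[0,[-29,-20,-5],[0.0,0.01,0.12]],[0,[-46,-25,-7],[-0.01,0.0,0.18]],[0,[-50,-15,-8],[0.0,0.01,0.17]],[0,[-52,-8,-8],[-0.01,0.0,0.18]],[0,[-52,3,-8],[0.0,0.01,0.18]],[0,[-51,12,-8],[-0.01,0.0,0.18]],[0,[-49,20,-8],[0.0,0.01,0.17]],[0,[-29,19,-6],[-0.01,0.0,0.12]],[0,[-13,12,-3],[0.0,0.0,0.06]]]' --squeeze 60

```text
time_s: 2.75
ee_pos: [0.4207, 0.1277, 0.2603]
eef_rot: [3.137, -0.048, 1.295]
force: [-0.7, 0.3, -0.3]
grip_width: 0.0941
grip_force: 0.0
```

Request:
carry_out --commands '[[0,[-13,1,4],[-0.02,0.02,0.04]],[0,[-25,2,6],[-0.03,0.03,0.09]],[0,[-38,7,10],[-0.06,0.04,0.14]],[0,[-36,12,8],[-0.05,0.05,0.13]],[0,[-36,16,7],[-0.05,0.04,0.14]],[0,[-33,20,7],[-0.05,0.05,0.13]],[0,[-30,24,6],[-0.06,0.05,0.14]],[0,[-27,28,6],[-0.05,0.04,0.13]],[0,[-24,31,7],[-0.05,0.05,0.14]],[0,[-20,33,7],[-0.05,0.05,0.13]]]'

```text
time_s: 4.0
ee_pos: [0.3515, -0.2004, 0.1459]
eef_rot: [3.049, -0.601, 0.061]
force: [0.6, 0.7, 0.7]
grip_width: 0.0941
grip_force: 0.0
```

Request:
carry_out --commands '[[0,[-15,36,8],[-0.06,0.04,0.13]],[0,[-7,24,7],[-0.03,0.03,0.09]],[0,[-3,12,3],[-0.02,0.02,0.05]],[0,[0,0,0],[0,0,0]]]'

```text
time_s: 4.5
ee_pos: [0.3372, -0.2721, 0.1207]
eef_rot: [-3.141, -0.702, -0.268]
force: [-0.0, -0.6, -0.6]
grip_width: 0.0937
grip_force: 0.0
```

```bash
python3 - <<'E'
from h import *
np.set_printoptions(precision=4,suppress=True)
o=ctrl.get_obs(); print(o['time_s'],o['qpos'],o['ee_pos'],o['force'])
p,Rm=now(); y=-0.263; Q=rot(y,.7); print((Q.T@Rm))
for n in ("wrist","scene"):
    c=cam(n,n+'2.png')
    for t in "scoop_grip","scoop_lip": print(n,t,[(np.round(d['at'],4).tolist(),round(d['score'],2)) for d in ctrl.place_of(t,n)[:2]])
plan(p,Rm,[(gp([.395,-.2875,.051],Q),Q,6)],0)
E
```

```text
4.5 [-1.0598 -0.094   2.354   0.9911  0.582   0.006 ] [ 0.3372 -0.2721  0.1207] [-0.0401 -0.6246 -0.5792]
[[ 1.     -0.0036  0.0019]
 [ 0.0036  1.      0.0027]
 [-0.0019 -0.0026  1.    ]]
wrist scoop_grip [([0.3976, -0.2859, 0.0511], 0.89)]
wrist scoop_lip [([0.6183, -0.3439, 0.0016], 0.57)]
scene scoop_grip [([0.3959, -0.2862, 0.0548], 0.57)]
scene scoop_lip [([0.62, -0.3505, -0.0005], 0.84), ([0.5156, -0.3352, 0.0131], 0.61)]
max mm 28 rad 0.000
[[0,[0,0,9],[0.0,0.0,0.0]],[0,[0,0,19],[0.0,0.0,0.0]],[0,[0,0,27],[0.0,0.0,0.0]],[0,[0,0,28],[0.0,0.0,0.0]],[0,[1,0,18],[0.0,0.0,0.0]],[0,[0,0,10],[0.0,0.0,0.0]]]
end [ 0.407  -0.2912  0.0366]
```

View pics/wrist2.png

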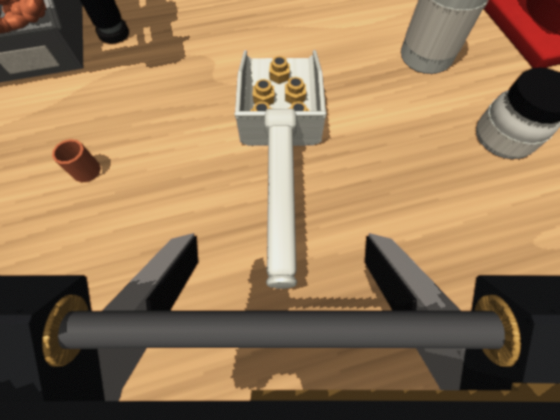

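The wrist view shows the handle (280,110)–(282,280) centred between the fingers, with the nuts in the bowl. I'll descend and grip.

Request:
carry_out --commands '[[0,[0,0,9],[0,0,0]],[0,[0,-1,19],[0,0,0]],[0,[0,0,27],[0,0,0]],[0,[0,0,28],[0,0,0]],[0,[1,0,18],[0,0,0]],[0,[0,0,10],[0,0,0]],[0.4,[0,0,0],[0,0,0]],[0.7,[0,0,0],[0,0,0]],[1,[0,0,0],[0,0,0]],[1,[0,0,0],[0,0,0]]]' --squeeze 60

```text
time_s: 6.05
ee_pos: [0.4083, -0.29, 0.0373]
eef_rot: [3.14, -0.703, -0.264]
force: [0.2, 0.4, 0.3]
grip_width: 0.0571
grip_force: 0.0
```

Request:
carry_out --commands '[[1,[0,0,0],[0,0,0]],[1,[0,0,0],[0,0,0]],[1,[0,0,0],[0,0,0]],[1,[0,0,0],[0,0,0]]]' --squeeze 60

```text
time_s: 6.55
ee_pos: [0.4083, -0.29, 0.037]
eef_rot: [3.14, -0.703, -0.264]
force: [0.0, -0.1, 0.4]
grip_width: 0.0215
grip_force: 60.0
```

```bash
python3 - <<'E'
from h import *
p,Rm=now(); o=ctrl.get_obs(); print(o['force'],o['moment'],o['grip_width'],o['grip_force'])
lift=p+[0,0,.02]
p2,R2=plan(p,Rm,[(lift,Rm,3)],1)
up=[-.02,0.005,.09]
plan(p2,R2,[(p2+up,R2@R.from_rotvec([0,.12,0]).as_matrix(),7)],1)
E
```

```text
[ 0.00431421 -0.09783008  0.38146403] [ 0.04973092  0.45797415 -0.21275331] 0.02154836037309698 60.00046133995056
max mm 7 rad 0.000
[[1,[4,0,-5],[0.0,0.0,0.0]],[1,[5,0,-5],[0.0,0.0,0.0]],[1,[4,0,-5],[0.0,0.0,0.0]]]
end [ 0.4085 -0.29    0.0569]
max mm 19 rad 0.030
[[1,[3,0,-5],[0.0,0.01,0.0]],[1,[6,0,-11],[0.0,0.01,0.0]],[1,[8,0,-17],[0.0,0.03,0.0]],[1,[10,0,-16],[0.0,0.02,0.0]],[1,[9,0,-15],[0.0,0.03,0.0]],[1,[7,0,-11],[0.0,0.01,0.0]],[1,[3,0,-5],[0.0,0.01,0.0]]]
end [ 0.3882 -0.2844  0.1468]
```

Request:
carry_out --commands '[[1,[2,0,-2],[0,0,0]],[1,[5,0,-5],[0,0.02,0]],[1,[6,0,-8],[0,0.02,0]],[1,[7,0,-10],[0,0.02,0]],[1,[9,0,-14],[0,0.02,0]],[1,[9,0,-15],[0,0.02,0]],[1,[9,0,-15],[0,0.02,0]],[1,[7,0,-11],[0,0,0]],[1,[3,0,-5],[0,0,0]],[1,[0,0,0],[0,0,0]]]'

```text
time_s: 7.8
ee_pos: [0.3906, -0.285, 0.1378]
eef_rot: [3.139, -0.824, -0.263]
force: [0.0, 0.3, -3.7]
grip_width: 0.0218
grip_force: 60.0
```

```bash
python3 - <<'E'
from h import *
np.set_printoptions(precision=4,suppress=True)
o=ctrl.get_obs(); print(o['time_s'],o['qpos'],o['ee_pos'],o['eef_rot'],o['force'],o['moment'],o['grip_width'])
p,Rm=now()
for n in ("scene","top"):
    c=cam(n,n+'3.png')
    for t in "scoop","scoop_grip","scoop_lip":
        for d in ctrl.place_of(t,n)[:2]:
            print(n,t,d['at'],round(d['score'],2),'tool frame',Rm.T@(np.array(d['at'])-p))
im=cv2.imread('pics/scene3.png'); cv2.imwrite('pics/c3.png',cv2.resize(im[200:380,120:340],None,fx=2.5,fy=2.5))
E
```

```text
7.8 [-0.9833 -0.0182  2.3017  1.264   0.5305 -0.1853] [ 0.3906 -0.285   0.1378] [ 3.1395 -0.8235 -0.2629] [ 0.0082  0.2998 -3.6504] [ 0.356   1.3689 -0.0383] 0.0218060587895439
scene scoop [0.48, -0.3087, 0.1102] 0.71 tool frame [ 0.0426 -0.0005  0.0866]
scene scoop_grip [0.4774, -0.3077, 0.1101] 0.55 tool frame [ 0.0407 -0.0008  0.0847]
scene scoop_lip [0.6027, -0.3465, 0.1261] 0.58 tool frame [0.1415 0.0039 0.17  ]
scene scoop_lip [0.4126, 0.3419, 0.0012] 0.32 tool frame [-0.1965 -0.6111 -0.0123]
top scoop [0.4823, -0.3053, 0.1138] 0.67 tool frame [ 0.0462 -0.0044  0.0852]
top scoop_grip [0.3756, -0.2798, 0.1453] 0.55 tool frame [-0.0053 -0.0011 -0.0167]
top scoop_lip [0.6022, -0.3417, 0.1301] 0.74 tool frame [ 0.1432 -0.0006  0.166 ]
top scoop_lip [0.4812, -0.3058, 0.1181] 0.68 tool frame [ 0.0487 -0.0036  0.0816]
```

View pics/c3.png

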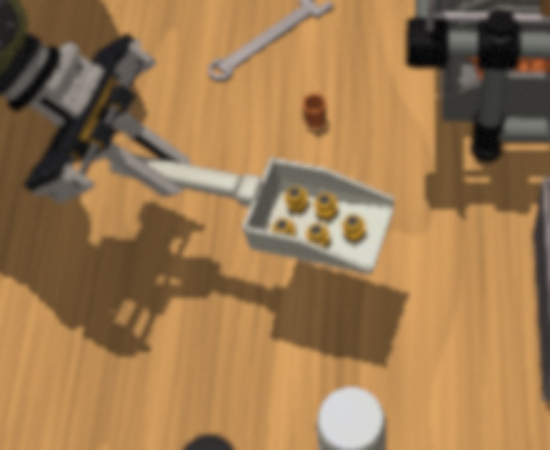

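The crop shows the scoop held nose slightly up at (300,210), with all five nuts in it and no slip in the grip. Next I'll plan the transfer to a staging pose in front of the bin.

```bash
cat >> h.py <<'E'
LIP=np.array([.142,0,.168]); L0=.70
def pose(lip,t,yaw=0.,back=0.):
    """TCP pose with scoop nose down t, underside point `back` m behind the lip at `lip`"""
    Q=rot(yaw,L0-t); l=LIP-back*np.array([np.cos(L0),0,np.sin(L0)]); return np.array(lip)-Q@l,Q
E
python3 - <<'E'
from h import *
p,Rm=now()
P,Q=pose([.622,.0765,.105],.15); print(P)
plan(p,Rm,[(P,Q,18)],1)
E
```

```text
[0.41313006 0.0765     0.17400253]
max mm 23 rad 0.030
[[1,[0,-7,-2],[0.0,-0.01,0.0]],[1,[-1,-15,-3],[0.01,-0.01,-0.01]],[1,[-2,-22,-5],[0.01,-0.01,-0.02]],[1,[-1,-23,-4],[0.01,-0.02,-0.01]],[1,[0,-22,-4],[0.01,-0.02,-0.01]],[1,[-1,-22,-4],[0.01,-0.01,-0.01]],[1,[0,-23,-4],[0.01,-0.02,-0.02]],[1,[0,-22,-3],[0.01,-0.02,-0.01]],[1,[0,-23,-4],[0.01,-0.02,-0.01]],[1,[0,-22,-3],[0.01,-0.01,-0.02]],[1,[1,-23,-2],[0.02,-0.02,-0.01]],[1,[1,-23,-3],[0.01,-0.02,-0.01]],[1,[1,-22,-2],[0.01,-0.01,-0.01]],[1,[1,-23,-2],[0.01,-0.02,-0.02]],[1,[2,-22,-2],[0.01,-0.02,-0.01]],[1,[2,-23,-1],[0.01,-0.01,-0.01]],[1,[1,-15,-1],[0.0,-0.01,-0.01]],[1,[1,-8,-1],[0.01,-0.01,-0.01]]]
end [0.4131 0.0769 0.1744]
```

Request:
carry_out --commands '[[1,[0,-7,-2],[0.0,-0.01,0.0]],[1,[-1,-15,-3],[0.01,-0.01,-0.01]],[1,[-2,-22,-5],[0.01,-0.01,-0.02]],[1,[-1,-23,-4],[0.01,-0.02,-0.01]],[1,[0,-22,-4],[0.01,-0.02,-0.01]],[1,[-1,-22,-4],[0.01,-0.01,-0.01]],[1,[0,-23,-4],[0.01,-0.02,-0.02]],[1,[0,-22,-3],[0.01,-0.02,-0.01]],[1,[0,-23,-4],[0.01,-0.02,-0.01]],[1,[0,-22,-3],[0.01,-0.01,-0.02]]]'

```text
time_s: 9.45
ee_pos: [0.4027, -0.081, 0.1583]
eef_rot: [3.122, -0.67, -0.102]
force: [0.4, -0.6, -3.7]
grip_width: 0.0214
grip_force: 60.0
```

Request:
carry_out --commands '[[1,[1,-23,-2],[0.02,-0.02,-0.01]],[1,[1,-23,-3],[0.01,-0.02,-0.01]],[1,[1,-22,-2],[0.01,-0.01,-0.01]],[1,[1,-23,-2],[0.01,-0.02,-0.02]],[1,[2,-22,-2],[0.01,-0.02,-0.01]],[1,[2,-23,-1],[0.01,-0.01,-0.01]],[1,[1,-15,-1],[0.0,-0.01,-0.01]],[1,[1,-8,-1],[0.01,-0.01,-0.01]],[1,[0,0,0],[0,0,0]]]'

```text
time_s: 10.58
ee_pos: [0.4131, 0.0769, 0.1744]
eef_rot: [3.14, -0.55, 0.006]
force: [-0.7, 0.5, -3.1]
grip_width: 0.0215
grip_force: 60.0
```

```bash
python3 - <<'E'
from h import *
np.set_printoptions(precision=4,suppress=True)
o=ctrl.get_obs(); print(o['time_s'],o['qpos'],o['ee_pos'],o['eef_rot'],o['force'],o['moment'],o['grip_width'])
p,Rm=now(); print('lip pred',p+Rm@LIP)
for n in ("scene","top"):
    c=cam(n,n+'4.png')
    for t in "scoop","scoop_lip","bin_rim","shelf":
        for d in ctrl.place_of(t,n)[:1]:
            print(n,t,d['at'],round(d['score'],2),'tool frame',Rm.T@(np.array(d['at'])-p))
a=cv2.imread('pics/scene4.png')[110:290,180:400]; b=cv2.imread('pics/top4.png')[110:290,150:370]
cv2.imwrite('pics/c4.png',cv2.resize(np.hstack([a,b]),None,fx=1.8,fy=1.8))
E
```

```text
10.575 [ 0.1443 -0.2588  2.2657 -0.1317  0.593   1.7979] [0.4131 0.0769 0.1744] [ 3.1401 -0.5501  0.0064] [-0.6545  0.4819 -3.1234] [-0.0087  1.1301 -0.0244] 0.021495012146245347
lip pred [0.622  0.078  0.1055]
scene scoop [0.492, 0.0783, 0.1208] 0.92 tool frame [ 0.0392 -0.001   0.087 ]
scene scoop_lip [0.6205, 0.0755, 0.1024] 0.92 tool frame [0.1391 0.0025 0.1698]
scene bin_rim [0.6674, 0.0757, 0.0554] 0.95 tool frame [0.1545 0.0025 0.2344]
scene shelf [0.6312, 0.0753, 0.1885] 0.77 tool frame [0.1933 0.0029 0.102 ]
top scoop [0.4928, 0.0763, 0.1296] 0.8 tool frame [0.0445 0.001  0.0799]
top scoop_lip [0.6214, 0.0794, 0.1055] 0.72 tool frame [ 0.1415 -0.0014  0.1677]
top bin_rim [0.6694, 0.0753, 0.0543] 0.6 tool frame [0.1557 0.0029 0.2364]
top shelf [0.6347, 0.0774, 0.1917] 0.76 tool frame [0.1979 0.0008 0.1012]
```

View pics/c4.png

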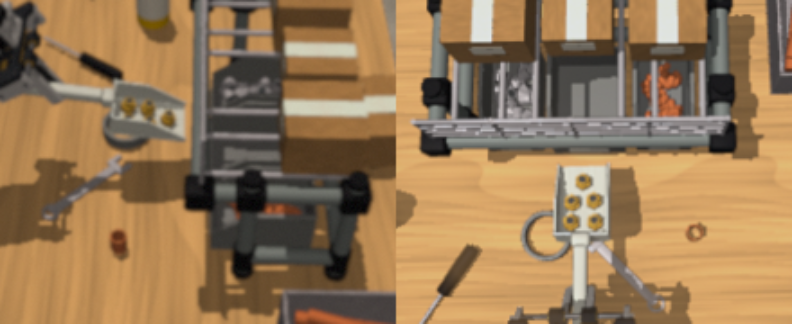

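The crops show the scoop in front of the middle empty bin, (150,110) in the left half and (582,205) in the right, with five nuts in it and lined up with the bin. I'll reach in above the rim.

```bash
python3 - <<'E'
from h import *
p,Rm=now()
P1,Q1=pose([.6705,.076,.075],.18,back=.03); P2,Q2=pose([.6705,.076,.065],.28,back=.03)
a,b=plan(p,Rm,[(P1,Q1,9)],1); plan(a,b,[(P2,Q2,5)],1)
E
```

```text
max mm 13 rad 0.010
[[1,[3,0,3],[0.0,0.0,0.0]],[1,[5,0,7],[0.0,0.0,0.0]],[1,[7,0,9],[0.0,-0.01,0.0]],[1,[8,0,10],[0.0,0.0,0.0]],[1,[7,1,9],[0.0,-0.01,0.0]],[1,[8,0,10],[0.0,0.0,0.0]],[1,[8,0,9],[0.0,-0.01,0.0]],[1,[5,0,6],[0.0,0.0,0.0]],[1,[3,0,4],[0.0,0.0,0.0]]]
end [0.4938 0.076  0.1446]
max mm 4 rad 0.040
[[1,[1,0,0],[0.0,-0.01,0.0]],[1,[2,0,-1],[0.0,-0.02,0.0]],[1,[4,0,-1],[0.0,-0.04,0.0]],[1,[2,0,-1],[0.0,-0.02,0.0]],[1,[1,0,0],[0.0,-0.01,0.0]]]
end [0.5013 0.076  0.1519]
```

Request:
carry_out --commands '[[1,[3,0,3],[0,0,0]],[1,[5,0,7],[0,0,0]],[1,[7,0,9],[0,-0.01,0]],[1,[8,0,10],[0,0,0]],[1,[7,1,9],[0,-0.01,0]],[1,[8,0,10],[0,0,0]],[1,[8,0,9],[0,-0.01,0]],[1,[5,0,6],[0,0,0]],[1,[3,0,4],[0,0,0]]]'

```text
time_s: 12.2
ee_pos: [0.4942, 0.0761, 0.1443]
eef_rot: [3.14, -0.52, 0.006]
force: [-0.7, 0.9, -3.9]
grip_width: 0.0218
grip_force: 60.0
```

Request:
carry_out --commands '[[1,[1,0,0],[0,-0.01,0]],[1,[2,0,-1],[0,-0.02,0]],[1,[4,0,-1],[0,-0.04,0]],[1,[2,0,-1],[0,-0.02,0]],[1,[1,0,0],[0,-0.01,0]],[1,[0,0,0],[0,0,0]]]'

```text
time_s: 12.95
ee_pos: [0.5013, 0.0762, 0.1519]
eef_rot: [3.14, -0.421, 0.006]
force: [0.3, 0.0, -3.5]
grip_width: 0.0214
grip_force: 60.0
```

```bash
python3 - <<'E'
from h import *
np.set_printoptions(precision=4,suppress=True)
o=ctrl.get_obs(); print(o['time_s'],o['qpos'],o['ee_pos'],o['eef_rot'],o['force'],o['moment'])
p,Rm=now(); f=np.array([np.cos(L0),0,np.sin(L0)]); print('lip pred',p+Rm@LIP,'down in tool',Rm.T@[0,0,-1],'contact pt',p+Rm@(LIP-.03*f))
for n in ("scene","top"):
    c=cam(n,n+'5.png')
    for t in "scoop","scoop_lip","nut1":
        for d in ctrl.place_of(t,n)[:5 if t=='nut1' else 1]:
            print(n,t,d['at'],round(d['score'],2),'tool frame',Rm.T@(np.array(d['at'])-p))
E
```

```text
12.95 [ 0.1002  0.0479  2.011  -0.0655  0.6647  1.7087] [0.5013 0.0762 0.1519] [ 3.1398 -0.4208  0.0056] [ 0.3424  0.0324 -3.4668] [-0.0108  1.0443  0.0079]
lip pred [0.6995 0.077  0.0566] down in tool [-0.4085 -0.0017  0.9128] contact pt [0.6707 0.0769 0.0648]
scene scoop [0.5758, 0.077, 0.0916] 0.66 tool frame [ 0.0434 -0.0006  0.0855]
scene scoop_lip [0.6996, 0.0754, 0.0568] 0.82 tool frame [0.1422 0.0016 0.1678]
scene nut1 [0.6769, 0.0792, 0.0819] 0.49 tool frame [ 0.1317 -0.0023  0.1356]
scene nut1 [0.6039, 0.0929, 0.0943] 0.47 tool frame [ 0.0702 -0.0163  0.0945]
top scoop [0.5771, 0.0784, 0.098] 0.74 tool frame [ 0.0472 -0.0019  0.0802]
top scoop_lip [0.6982, 0.0799, 0.0557] 0.58 tool frame [ 0.1405 -0.0029  0.1682]
top nut1 [0.6389, 0.0926, 0.0899] 0.64 tool frame [ 0.1004 -0.0158  0.1128]
top nut1 [0.492, 0.0763, 0.166] 0.5 tool frame [-0.0027 -0.0001 -0.0167]
top nut1 [0.641, 0.06, 0.0877] 0.48 tool frame [0.1012 0.0168 0.1157]
top nut1 [0.6065, 0.0561, 0.0957] 0.42 tool frame [0.073  0.0205 0.0943]
top nut1 [0.6032, 0.0936, 0.0959] 0.42 tool frame [ 0.0703 -0.017   0.0928]
```

Request:
carry_out --commands '[[1,[-0.8,0,1.8],[0,0,0]],[1,[-0.8,0,1.8],[0,0,0]],[1,[-0.4,0,0.9],[0,0,0]],[1,[-0.4,0,0.9],[0,0,0]],[1,[0,0,0],[0,0,0]],[1,[0,0,0],[0,0,0]]]'

```text
time_s: 14.1
ee_pos: [0.5014, 0.0762, 0.1461]
eef_rot: [3.14, -0.421, 0.006]
force: [-1.0, 0.2, -3.2]
grip_width: 0.0216
grip_force: 60.0
```

```bash
cat > f.py <<'E'
from h import *
np.set_printoptions(precision=4,suppress=True)
o=ctrl.get_obs(); p,Rm=now(); f=np.array([np.cos(L0),0,np.sin(L0)])
print(o['time_s'],o['ee_pos'],o['force'],o['moment'],'cp',p+Rm@(LIP-.03*f))
E
python3 f.py
```

```text
14.1 [0.5014 0.0762 0.1461] [-1.0018  0.1533 -3.2249] [ 0.0147  0.9916 -0.0044] cp [0.6708 0.0769 0.059 ]
```

Request:
carry_out --commands '[[1,[-0.2,0,0.5],[0,0,0]],[1,[-0.2,0,0.5],[0,0,0]],[1,[-0.2,0,0.5],[0,0,0]],[1,[-0.2,0,0.5],[0,0,0]],[1,[0,0,0],[0,0,0]]]'

```text
time_s: 14.72
ee_pos: [0.5014, 0.0762, 0.1438]
eef_rot: [3.14, -0.421, 0.006]
force: [0.6, 0.1, -4.1]
grip_width: 0.0217
grip_force: 60.0
```

```bash
python3 f.py
```

```text
14.725 [0.5014 0.0762 0.1438] [ 0.573   0.1083 -4.0902] [ 0.0106  1.0137 -0.0424] cp [0.6708 0.0769 0.0568]
```

Request:
carry_out --commands '[[1,[-0.2,0,0.5],[0,0,0]],[1,[-0.2,0,0.5],[0,0,0]],[1,[0,0,0],[0,0,0]]]'

```text
time_s: 15.1
ee_pos: [0.5016, 0.0762, 0.1429]
eef_rot: [3.14, -0.421, 0.006]
force: [0.3, 0.0, -2.1]
grip_width: 0.022
grip_force: 60.0
```

```bash
python3 f.py
```

```text
15.1 [0.5016 0.0762 0.1429] [ 0.2696  0.0243 -2.1034] [0.0689 0.8198 0.0024] cp [0.671  0.0769 0.0559]
```

Request:
carry_out --commands '[[1,[-0.2,0,0.5],[0,0,0]],[1,[0,0,0],[0,0,0]],[1,[0,0,0],[0,0,0]]]'

```text
time_s: 15.48
ee_pos: [0.5016, 0.0762, 0.1424]
eef_rot: [3.14, -0.421, 0.006]
force: [-0.5, -0.3, -3.0]
grip_width: 0.0218
grip_force: 60.0
```

```bash
python3 f.py; python3 - <<'E'
from h import *
p,Rm=now()
d=R.from_rotvec([0,-.0,0])
f=np.array([np.cos(L0),0,np.sin(L0)]); cp=LIP-.03*f; C=p+Rm@cp
print(C)
# tip about contact point, rising 3 mm over the first part
a,b=p,Rm
for t,n,dz in ((.26,5,.004),(.30,7,.004)):
    Q=b@R.from_rotvec([0,-t,0]).as_matrix(); C=C+[0,0,dz]; a,b=plan(a,b,[(C-Q@cp,Q,n)],1)
    top=[a+b@(np.array(LIP)+np.array([np.sin(L0),0,-np.cos(L0)])*h-f*x) for h,x in ((.051,.13),(.045,.07))]
    print('walltops',top,'body front',a+b@np.array([.0375,0,-.097]),a+b@np.array([.0375,0,-.2]))
E
```

```text
15.475 [0.5016 0.0762 0.1424] [-0.4999 -0.252  -2.9754] [0.0706 0.5217 0.0383] cp [0.6711 0.0769 0.0554]
[0.67105806 0.07689842 0.05543491]
max mm 18 rad 0.080
[[1,[5,0,-3],[0.0,-0.03,0.0]],[1,[9,0,-7],[0.0,-0.06,0.0]],[1,[14,0,-11],[0.0,-0.08,0.0]],[1,[9,0,-8],[0.0,-0.06,0.0]],[1,[4,0,-4],[0.0,-0.03,0.0]]]
end [0.5302 0.0764 0.1867]
walltops [array([0.61187433, 0.07676551, 0.15419636]), array([0.6602962 , 0.07694764, 0.11826185])] body front [0.55160445 0.07668535 0.2885074 ] [0.53506831 0.07676938 0.3901713 ]
max mm 12 rad 0.060
[[1,[3,0,-2],[0.0,-0.02,0.0]],[1,[7,0,-5],[0.0,-0.04,0.0]],[1,[9,0,-7],[0.0,-0.06,0.0]],[1,[9,0,-8],[0.0,-0.06,0.0]],[1,[9,0,-8],[0.0,-0.06,0.0]],[1,[5,0,-6],[0.0,-0.04,0.0]],[1,[3,0,-3],[0.0,-0.02,0.0]]]
end [0.5739 0.0767 0.2274]
walltops [array([0.6423203 , 0.07694639, 0.17217324]), array([0.67796034, 0.07704415, 0.12353398])] body front [0.62443333 0.07709643 0.31829632] [0.63867912 0.07733417 0.42030613]
```

Contact is about 3 N at a tilt of 0.28 rad, with the nuts still in. Now I'll tip about the contact point.

Request:
carry_out --commands '[[1,[2,0,-1],[0,-0.02,0]],[1,[5,0,-3],[0,-0.03,0]],[1,[9,0,-7],[0,-0.06,0]],[1,[12,0,-10],[0,-0.07,0]],[1,[9,0,-8],[0,-0.05,0]],[1,[4,0,-4],[0,-0.03,0]],[1,[0,0,0],[0,0,0]]]'

```text
time_s: 16.35
ee_pos: [0.5309, 0.0763, 0.1861]
eef_rot: [3.14, -0.16, 0.005]
force: [-0.2, -0.9, -4.2]
grip_width: 0.0218
grip_force: 60.0
```

```bash
python3 f.py; python3 - <<'E'
from h import *
p,Rm=now(); f=np.array([np.cos(L0),0,np.sin(L0)]); cp=LIP-.03*f; C=p+Rm@cp
t=np.arccos(Rm[:,2]@[0,0,-1]); print('lean',t)
Q=Rm@R.from_rotvec([0,-.28,0]).as_matrix(); T=np.array([.665,.0765,.064])
plan(p,Rm,[(T-Q@cp,Q,7)],1)
E
```

```text
16.35 [0.5309 0.0763 0.1861] [-0.1927 -0.9221 -4.1557] [0.0093 0.6785 0.0308] cp [0.6721 0.0768 0.0583]
lean 0.1599910256036798
max mm 11 rad 0.060
[[1,[3,0,-2],[0.0,-0.02,0.0]],[1,[5,0,-5],[0.0,-0.04,0.0]],[1,[7,0,-7],[0.0,-0.05,0.0]],[1,[7,0,-8],[0.0,-0.06,0.0]],[1,[7,0,-8],[0.0,-0.05,0.0]],[1,[4,0,-5],[0.0,-0.04,0.0]],[1,[2,0,-3],[0.0,-0.02,0.0]]]
end [0.5643 0.0766 0.2257]
```

Request:
carry_out --commands '[[1,[3,0,-2],[0,-0.02,0]],[1,[5,0,-5],[0,-0.04,0]],[1,[7,0,-7],[0,-0.05,0]],[1,[7,0,-8],[0,-0.06,0]],[1,[7,0,-8],[0,-0.05,0]],[1,[4,0,-5],[0,-0.04,0]],[1,[2,0,-3],[0,-0.02,0]],[1,[0,0,0],[0,0,0]],[1,[0,0,0],[0,0,0]],[1,[0,0,0],[0,0,0]]]'

```text
time_s: 17.6
ee_pos: [0.5637, 0.0767, 0.2259]
eef_rot: [3.14, 0.119, 0.005]
force: [0.1, 0.8, -0.9]
grip_width: 0.0218
grip_force: 60.0
```

```bash
python3 f.py; python3 - <<'E'
from h import *
p,Rm=now()
for n in ("scene","top"):
    c=cam(n,n+'6.png')
    for d in ctrl.place_of("nut1",n)[:7]: print(n,np.round(d['at'],3),round(d['score'],2))
a=cv2.imread('pics/scene6.png')[110:290,180:400]; b=cv2.imread('pics/top6.png')[110:290,150:370]
cv2.imwrite('pics/c6.png',cv2.resize(np.hstack([a,b]),None,fx=1.8,fy=1.8,interpolation=cv2.INTER_CUBIC))
E
```

```text
17.6 [0.5637 0.0767 0.2259] [ 0.1057  0.7731 -0.8763] [-0.0051  0.1925 -0.0265] cp [0.6643 0.0769 0.0642]
scene [0.719 0.096 0.007] 0.62
scene [0.726 0.071 0.015] 0.6
scene [0.414 0.343 0.001] 0.4
top [0.739 0.055 0.018] 0.6
```

View pics/c6.png

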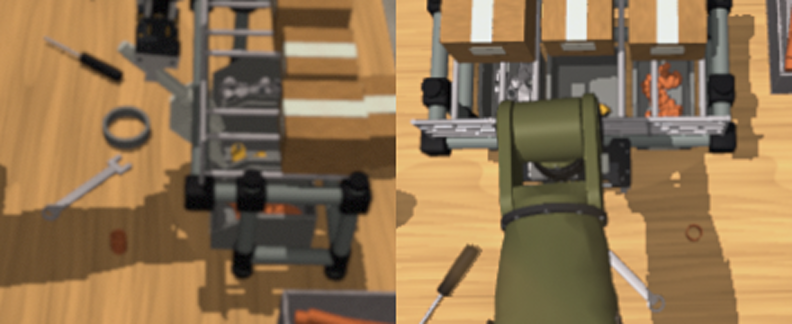

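The view shows nuts in the bin at (238,153) on the left, with the scoop at (185,100) and the arm clear of the fence. I'll check with the wrist camera that the bowl is empty.

Request:
carry_out --commands '[[1,[0.8,0,-0.6],[0,-0.01,0]],[1,[0,0,0],[0,0,0]],[1,[0,0,0],[0,0,0]]]'

```text
time_s: 18.18
ee_pos: [0.5648, 0.0766, 0.2263]
eef_rot: [3.14, 0.129, 0.005]
force: [1.1, 0.2, -1.9]
grip_width: 0.0216
grip_force: 60.0
```

```bash
python3 f.py; python3 - <<'E'
from h import *
c=cam("wrist",'wrist7.png')
for d in ctrl.place_of("nut1","wrist")[:7]: print(np.round(d['at'],3),round(d['score'],2))
E
```

```text
18.175 [0.5648 0.0766 0.2263] [ 1.1456  0.1836 -1.903 ] [ 0.0465  0.0907 -0.0281] cp [0.6637 0.0768 0.0635]
[0.708 0.05  0.012] 0.83
[0.722 0.098 0.01 ] 0.83
```

View pics/wrist7.png

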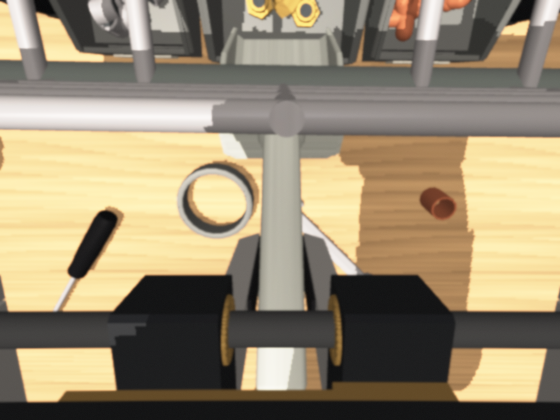

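```bash
python3 - <<'E'
from h import *
p,Rm=now()
P1,Q1=pose([.664,.0765,.070],.40,back=.03); P2,Q2=pose([.60,.0765,.095],.15)
a,b=plan(p,Rm,[(P1,Q1,7)],1); plan(a,b,[(P2,Q2,9)],1)
E
```

```text
max mm 16 rad 0.090
[[1,[-3,0,4],[0.0,0.03,0.0]],[1,[-8,0,7],[0.0,0.06,0.0]],[1,[-11,0,10],[0.0,0.08,0.0]],[1,[-12,0,10],[0.0,0.09,0.0]],[1,[-13,0,8],[0.0,0.08,0.0]],[1,[-9,0,5],[0.0,0.06,0.0]],[1,[-5,0,2],[0.0,0.03,0.01]]]
end [0.5058 0.0762 0.1769]
max mm 17 rad 0.040
[[1,[-5,0,-1],[0.0,0.01,0.0]],[1,[-11,0,-2],[0.0,0.03,0.0]],[1,[-16,0,-4],[0.0,0.03,0.0]],[1,[-16,0,-4],[0.0,0.04,0.0]],[1,[-16,0,-5],[0.0,0.03,0.0]],[1,[-16,0,-5],[0.0,0.04,0.0]],[1,[-15,0,-6],[0.0,0.03,0.0]],[1,[-10,0,-5],[0.0,0.03,0.0]],[1,[-5,0,-2],[0.0,0.01,0.0]]]
end [0.3911 0.0768 0.1642]
```

Request:
carry_out --commands '[[1,[-3,0,4],[0,0.03,0]],[1,[-8,0,7],[0,0.06,0]],[1,[-11,0,10],[0,0.08,0]],[1,[-12,0,10],[0,0.09,0]],[1,[-13,0,8],[0,0.08,0]],[1,[-9,0,5],[0,0.06,0]],[1,[-5,0,2],[0,0.03,0]]]'

```text
time_s: 19.15
ee_pos: [0.5049, 0.0763, 0.1767]
eef_rot: [3.14, -0.302, 0.006]
force: [0.5, -0.9, -1.6]
grip_width: 0.0214
grip_force: 60.0
```

Request:
carry_out --commands '[[1,[-5,0,-1],[0,0.01,0]],[1,[-11,0,-2],[0,0.03,0]],[1,[-16,0,-4],[0,0.03,0]],[1,[-16,0,-4],[0,0.04,0]],[1,[-16,0,-5],[0,0.03,0]],[1,[-16,0,-5],[0,0.04,0]],[1,[-15,0,-6],[0,0.03,0]],[1,[-10,0,-5],[0,0.03,0]],[1,[-5,0,-2],[0,0.01,0]],[1,[0,0,0],[0,0,0]]]'

```text
time_s: 20.4
ee_pos: [0.3911, 0.0757, 0.1644]
eef_rot: [3.14, -0.551, 0.006]
force: [-0.2, -0.1, -2.4]
grip_width: 0.0214
grip_force: 60.0
```

```bash
python3 f.py; python3 - <<'E'
from h import *
p,Rm=now()
for n in ("scene","top"):
    c=cam(n,n+'8.png')
    for t in ("nut1","scoop_lip","scoop"):
        for d in ctrl.place_of(t,n)[:7 if t=='nut1' else 1]: print(n,t,np.round(d['at'],3),round(d['score'],2),np.round(Rm.T@(np.array(d['at'])-p),3))
a=cv2.imread('pics/scene8.png')[110:290,180:400]; b=cv2.imread('pics/top8.png')[110:290,150:370]
cv2.imwrite('pics/c8.png',cv2.resize(np.hstack([a,b]),None,fx=1.8,fy=1.8,interpolation=cv2.INTER_CUBIC))
Q=rot(-.263,.70); g=[.407,-.2895,.040]
P2,Q2=np.array(g)+[-.01,0,.08],rot(-.263,.72)
plan(p,Rm,[(P2,Q2,13)],1)
E
```

```text
20.4 [0.3911 0.0757 0.1644] [-0.1541 -0.071  -2.3774] [-0.0066  0.749   0.029 ] cp [0.5704 0.0765 0.1001]
scene nut1 [0.719 0.096 0.009] 0.52 [ 0.198 -0.019  0.304]
scene nut1 [0.723 0.072 0.018] 0.5 [0.206 0.005 0.299]
scene scoop_lip [0.603 0.07  0.094] 0.69 [0.143 0.006 0.171]
scene scoop [0.469 0.077 0.114] 0.77 [ 0.04  -0.001  0.084]
top nut1 [0.761 0.079 0.017] 0.61 [ 0.239 -0.001  0.319]
top nut1 [0.738 0.057 0.02 ] 0.43 [0.22  0.02  0.305]
top scoop_lip [0.601 0.077 0.094] 0.65 [ 0.142 -0.     0.169]
top scoop [0.473 0.077 0.121] 0.8 [ 0.047 -0.001  0.08 ]
max mm 34 rad 0.035
[[1,[-1,11,1],[0.0,0.01,0.01]],[1,[-1,22,3],[-0.01,0.01,0.01]],[1,[-1,33,4],[-0.02,0.01,0.02]],[1,[0,34,4],[-0.01,0.02,0.02]],[1,[-1,33,5],[-0.02,0.01,0.02]],[1,[1,33,6],[-0.01,0.02,0.02]],[1,[1,32,6],[-0.02,0.01,0.02]],[1,[2,33,6],[-0.01,0.02,0.02]],[1,[2,33,7],[-0.01,0.01,0.02]],[1,[3,32,8],[-0.02,0.02,0.02]],[1,[3,33,8],[-0.01,0.01,0.02]],[1,[3,21,6],[-0.01,0.01,0.01]],[1,[1,11,2],[-0.01,0.01,0.01]]]
end [ 0.3966 -0.2897  0.1203]
```

View pics/c8.png

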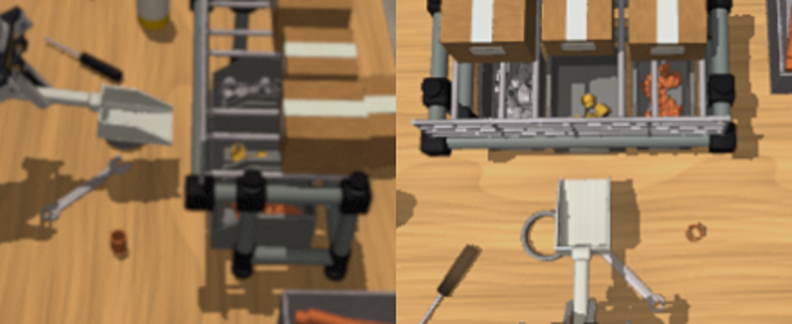

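The scoop is empty, (135,115) in the left half and (582,215) in the right. The nuts lie in the middle bin at (595,105), and the bystanders haven't moved. I'll return the scoop to its old place.

Request:
carry_out --commands '[[1,[-1,11,1],[0.0,0.01,0.01]],[1,[-1,22,3],[-0.01,0.01,0.01]],[1,[-1,33,4],[-0.02,0.01,0.02]],[1,[0,34,4],[-0.01,0.02,0.02]],[1,[-1,33,5],[-0.02,0.01,0.02]],[1,[1,33,6],[-0.01,0.02,0.02]],[1,[1,32,6],[-0.02,0.01,0.02]],[1,[2,33,6],[-0.01,0.02,0.02]],[1,[2,33,7],[-0.01,0.01,0.02]],[1,[3,32,8],[-0.02,0.02,0.02]]]'

```text
time_s: 22.05
ee_pos: [0.3961, -0.2245, 0.1279]
eef_rot: [3.137, -0.692, -0.216]
force: [0.3, 0.5, -1.7]
grip_width: 0.0216
grip_force: 60.0
```

Request:
carry_out --commands '[[1,[3,33,8],[-0.01,0.01,0.02]],[1,[3,21,6],[-0.01,0.01,0.01]],[1,[1,11,2],[-0.01,0.01,0.01]],[1,[0,0,0],[0,0,0]]]'

```text
time_s: 22.55
ee_pos: [0.3963, -0.2902, 0.1198]
eef_rot: [-3.141, -0.721, -0.269]
force: [0.6, -0.4, -1.9]
grip_width: 0.0217
grip_force: 60.0
```

```bash
python3 f.py; python3 - <<'E'
from h import *
p,Rm=now()
Q=rot(-.263,.70); plan(p,Rm,[(np.array([.408,-.2897,.042]),Q,8)],1); print(Q.T@[0,0,-1])
for n in ("scene","top"):
    c=cam(n,n+'9.png')
    for t in ("nut1","scoop_lip","scoop"):
        for d in ctrl.place_of(t,n)[:7 if t=='nut1' else 1]: print(n,t,np.round(d['at'],3),round(d['score'],2),np.round(Rm.T@(np.array(d['at'])-p),3))
E
```

```text
22.55 [ 0.3963 -0.2902  0.1198] [ 0.5647 -0.3807 -1.908 ] [0.247  0.8645 0.0432] cp [ 0.5772 -0.3398  0.0867]
max mm 13 rad 0.010
[[1,[-2,0,4],[0.0,0.0,0.0]],[1,[-5,-1,7],[0.0,0.0,0.0]],[1,[-7,0,11],[0.0,-0.01,0.0]],[1,[-7,-1,11],[0.0,0.0,0.0]],[1,[-7,0,11],[0.0,0.0,0.0]],[1,[-7,-1,11],[0.0,-0.01,0.0]],[1,[-5,0,7],[0.0,0.0,0.0]],[1,[-2,-1,4],[0.0,0.0,0.0]]]
end [ 0.4084 -0.2893  0.0424]
[-0.64421769  0.          0.76484219]
scene nut1 [0.725 0.072 0.018] 0.48 [ 0.099 -0.436  0.222]
scene scoop_lip [ 0.607 -0.348  0.086] 0.71 [ 0.142 -0.     0.17 ]
scene scoop [ 0.479 -0.313  0.083] 0.63 [ 0.04  -0.     0.085]
top nut1 [0.762 0.082 0.018] 0.6 [ 0.124 -0.456  0.245]
top nut1 [0.736 0.053 0.018] 0.56 [ 0.11  -0.421  0.233]
top nut1 [0.63  0.077 0.19 ] 0.51 [ 0.142 -0.416  0.033]
top scoop_lip [ 0.605 -0.346  0.087] 0.96 [ 0.141 -0.002  0.167]
top scoop [ 0.486 -0.312  0.09 ] 0.57 [ 0.05  -0.003  0.082]
```

Request:
carry_out --commands '[[1,[-2,0,4],[0,0,0]],[1,[-5,-1,7],[0,0,0]],[1,[-7,0,11],[0,-0.01,0]],[1,[-7,-1,11],[0,0,0]],[1,[-7,0,11],[0,0,0]],[1,[-7,-1,11],[0,-0.01,0]],[1,[-5,0,7],[0,0,0]],[1,[-2,-1,4],[0,0,0]],[1,[-1,0,1],[0,0,0]],[1,[0,0,0],[0,0,0]]]'

```text
time_s: 24.2
ee_pos: [0.4086, -0.2888, 0.0414]
eef_rot: [-3.141, -0.702, -0.267]
force: [0.4, -0.2, -1.6]
grip_width: 0.0218
grip_force: 60.0
```

Request:
carry_out --commands '[[1,[-0.6,0,0.8],[0,0,0]],[1,[-0.6,0,0.8],[0,0,0]],[1,[0,0,0],[0,0,0]]]'

```text
time_s: 24.58
ee_pos: [0.4086, -0.2888, 0.0393]
eef_rot: [-3.141, -0.702, -0.267]
force: [0.3, -0.2, -1.9]
grip_width: 0.0216
grip_force: 60.0
```

```bash
python3 f.py
```

```text
24.575 [ 0.4086 -0.2888  0.0393] [ 0.3299 -0.2039 -1.8632] [ 0.2261  0.825  -0.0026] cp [ 0.5889 -0.3381  0.0026]
```

Request:
carry_out --commands '[[1,[-0.3,0,0.4],[0,0,0]],[1,[-0.3,0,0.4],[0,0,0]],[1,[-0.3,0,0.4],[0,0,0]],[1,[0,0,0],[0,0,0]]]'

```text
time_s: 25.08
ee_pos: [0.4087, -0.2889, 0.0378]
eef_rot: [-3.141, -0.701, -0.268]
force: [-0.4, 1.5, -1.4]
grip_width: 0.0214
grip_force: 60.0
```

```bash
python3 f.py
```

```text
25.075 [ 0.4087 -0.2889  0.0378] [-0.3611  1.5166 -1.3908] [ 0.1983  0.802  -0.0229] cp [ 0.589  -0.3382  0.001 ]
```

Request:
carry_out --commands '[[1,[-0.3,0,0.4],[0,0,0]],[1,[-0.3,0,0.4],[0,0,0]],[1,[0,0,0],[0,0,0]],[0.7,[0,0,0],[0,0,0]],[0.4,[0,0,0],[0,0,0]],[0,[0,0,0],[0,0,0]],[0,[0,0,0],[0,0,0]],[0,[0,0,0],[0,0,0]],[0,[0,0,0],[0,0,0]]]'

```text
time_s: 26.2
ee_pos: [0.4088, -0.2889, 0.0368]
eef_rot: [-3.141, -0.701, -0.268]
force: [-0.0, -0.1, -0.0]
grip_width: 0.0747
grip_force: 0.0
```

Request:
carry_out --commands '[[0,[0,0,-8],[0,0,0]],[0,[0,0,-16],[0,0,0]],[0,[0,0,-22],[0,0,0]],[0,[0,0,-24],[0,0,0]],[0,[0,0,-20],[0,0,0]],[0,[0,0,-10],[0,0,0]],[0,[0,0,0],[0,0,0]]]'

```text
time_s: 27.08
ee_pos: [0.3465, -0.2722, 0.1138]
eef_rot: [3.141, -0.703, -0.267]
force: [0.5, 0.4, 0.0]
grip_width: 0.0941
grip_force: 0.0
```

```bash
python3 f.py; python3 - <<'E'
from h import *
a=cam("scene",'s10.png')['img'][90:340,140:420]
for n in ("scene","top"):
    b=cam(n,n+'10.png')['img'][90:340,150:430]
    for t in ("nut1","scoop_grip","scoop_lip","scoop"):
        for d in ctrl.place_of(t,n)[:5 if t=='nut1' else 1]: print(n,t,np.round(d['at'],3),round(d['score'],2))
cv2.imwrite('pics/c10.png',cv2.resize(np.hstack([a,b]),None,fx=1.42,fy=1.42,interpolation=cv2.INTER_CUBIC))
E
```

```text
27.075 [ 0.3465 -0.2722  0.1138] [0.5321 0.3667 0.0108] [0.0862 0.381  0.0217] cp [ 0.5267 -0.3216  0.0772]
scene nut1 [0.719 0.098 0.01 ] 0.46
scene nut1 [0.724 0.073 0.016] 0.41
scene scoop_grip [ 0.396 -0.285  0.05 ] 0.7
scene scoop_lip [ 0.62  -0.349  0.   ] 0.77
scene scoop [ 0.491 -0.312 -0.   ] 0.58
top nut1 [0.742 0.054 0.019] 0.6
top nut1 [0.761 0.079 0.018] 0.6
top scoop_grip [ 0.495 -0.313  0.005] 0.72
top scoop_lip [ 0.617 -0.343 -0.001] 0.86
top scoop [ 0.495 -0.312  0.008] 0.72
```

View pics/c10.png

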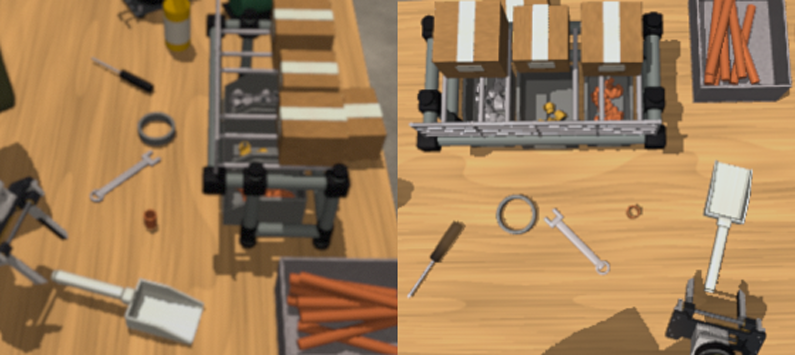

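The scoop is empty and upright on the bench, at (165,305) left and (728,195) right. The gripper is clear of it, the nuts are in the bin and no nut shows on the bench. I'll hand in.

```bash
python3 -c "
from station import ctrl
print(ctrl.hand_in())"
```

```text
the job is handed in; nothing more can be done
None
```

I poured the nuts into the empty bin, put the empty scoop back upright on the bench and handed the job in after about 27 s; no verdict came back, and the cameras never showed all five nuts in the bin at once, though the scoop was empty and none showed on the bench.

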